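Flush the pitcher rinser: lift off its cover and hold the valve at half stroke

ROBOT

A 6-joint arm with a two-finger parallel gripper is mounted at the origin on the work surface. World frame = base frame: x ahead of the robot, y to its left, z up, the work surface at z = 0. Lengths are in m, angles in rad, forces in N, time in s.
With the tool pointing down it reaches from about 0.375 to 0.9 m from the base axis. Payload 3.1 kg.
Tool frame: the origin (TCP) lies on the front face of the gripper's body, between the roots of the fingers; the fingertips stand 73 mm ahead of it and the grasp point (between the pads) lies 54 mm ahead of it (manip.finger_overhang is the distance from the TCP to the fingertips, in m); z points along the fingers, y is the direction in which the jaws open and shut (so a half turn about z gives the same grasp; the last joint's range is limited). The gripper opens to 85 mm and grips with 20 to 120 N. Pads are 22 mm wide; open, the fingers measure 114 mm over their backs; the gripper's body (76 mm by 85 mm) begins 54 mm behind the grasp point. The pads swing forward as they close: fully open they stand 13 mm farther back than shut.
Start: joints at [-1.49, 0.527, 1.433, -0, 1.181, -0.178], TCP at [0.16, -0.604, 0.304] pointing down, gripper open.
Joint ranges: [-3.08, 3.08], [-0.75, 2.2], [0.22, 2.44], [-1.43, 4.57], [0, 2.65], [-2.85, 2.85]. Speed limits (rad/s): [2.79, 2.79, 3.14, 3.14, 3.14, 3.14].

INTERFACE

Orientations are given as a unit quaternion [x, y, z, w].
In Python, from station import manip gives the robot as it stands.
- The arm moves only by the tool apply_moves, never from a script. Its argument "increments" is a list that holds one entry, the list of rows, each a list of 4 numbers: the shift along the tool's x, y, z in m, then the turn about the tool's z in degrees. In form: [[[dx, dy, dz, spin], ...]]. A call has 1 to 5 rows; each row shifts and turns the pose as measured when the row begins, along the tool's axes as they then stand; what a row does not reach is not made up. A row lasts 1/10 s, in which the tool goes at most 50 mm and 8.59 degrees, less where a joint would pass 70% of its speed; a pose out of reach is approached as far as the arm can. A call with a gripper value outside its range is refused whole. "fingers" is the opening, from 0 (shut) to 1 (fully open), set as the call begins (left out, the last holds). The fingers move at their own pace and stop on an object; "newtons" is the grip in N (left out, the last holds). Time passes only in rows, so rows that do not move let the fingers close. It gives the time, the measured TCP pose, the force and the opening at its end, in the units of the state.
- manip.sense(): the state, without advancing time (a new reading comes with each control period).
- manip.snapshot(name): name is "scene" or "top" or "wrist"; returns (picture, depth): 420x560x3 uint8, red, green, blue; 420x560 float32, m along the optical axis (not along the pixel's ray), 0 where there is no reading.
- manip.camera_model(name): a dict with "mtx" (3x3 intrinsics, pixels), "distortion" ([k1, k2, p1, p2, k3] as OpenCV has them; the pictures are not rectified), "R" (3x3) and "t" (3): a world point X has camera coordinates R X + t; the wrist camera has in their place "mount" (4x4, takes a point from camera to tool coordinates, whose origin is the TCP and whose axes are the flange's). Camera axes: x right, y down, z forward; pixel columns grow to the right and rows downward; lengths in m; the calibration is good to about 2 mm. A picture is of the moment at which its call begins: read the wrist's pose just before it. camera_model takes no time and is no camera call.
- manip.sign_off(): hands the job in, once; it reports no verdict.
The state is a dict: "t": time; "q": joint angles; "qd": joint speeds; "tau": joint torques, N m; "tcp_pos": TCP position; "tool_rot": TCP orientation; "force": force on the tool from outside, world axes, zero at the start; "ft_torque": the same for the moment, N m; "finger_gap": opening from 0.0 (shut) to 1.0 (fully open).
Only numpy, scipy, OpenCV 4.12 (cv2) and the standard library are available. Lean on these libraries where they do the work, as an engineer would, in place of code of your own. Each camera call takes 0.05 s, during which the arm holds its last target.

TASK

Flush the coffee station's pitcher rinser: lift the loose cover off it by the knob and set it down gently, knob up, wholly on the black draining mat. Then press the rinser's spring-loaded valve (blue button with steel star) straight down with the fingertips to half of its 16 mm stroke and hold it still there for three seconds, never pushing it near its bottom stop (that would spray the counter), and finish while still holding it at half stroke. Leave the milk pitcher, the cup and the tamper alone.

Things in the scene. Friction and masses are not known exactly. Their poses are not given: they have to be found in the camera images.
- rinser: Pitcher rinser, fixed to the table: round open steel basin, 140 mm outside diameter, 124 mm inside, 46 mm from underside to rim, its inner floor 10 mm above the underside. Origin: centre of the basin's underside, z up. It stands on adjustable feet, so the underside is 0 to 20 mm above the table. The valve sits in the middle of the basin. It may be left or right.
- valve (a joint): Travel of the spring-loaded valve, m: 0 released (up), 0.016 at its bottom stop; grows as it is pressed straight down. Half stroke is 0.008. The spring pushes back with about 5 N at the first movement, 9 N at half stroke and 13 N at the stop, and lifts the valve again when let go.
- valve_top (a point): Centre of the valve's flat blue button (36 mm diameter); six steel spokes reach out to 47 mm from the axis with their tops 3 mm lower. This point moves down with the valve; released, it is 36 mm above the rinser's underside, 10 mm below the basin rim. Hidden under the cover at the start. z up.
- cover_knob (a point): Centre of the black knob on top of the loose cover: upright cylinder, 26 mm diameter, 28 mm tall (14 mm above and below this point), on a 16 mm thick neck. The disc's upper face is 26 mm below this point, the cover's underside 36 mm below it. z up along the knob.
- cover: The loose cover: bright metal disc, 144 mm diameter, 5 mm thick, with the knob; beneath it a 5 mm deep, 112 mm diameter step drops into the basin with 6 mm play all round. Origin: centre of the step's underside, 36 mm below the knob's centre, z up. 0.14 to 0.28 kg. At the start it lies loose on the basin rim.
- mat: Black rubber draining mat with grey lines near its edges, 200 x 200 x 6 mm, fixed flat on the table. Origin: centre of its underside, x and y along its edges; upper face 6 mm above. Its place varies, left or right, opposite the rinser.
- pitcher: Bystander: steel milk pitcher with a side handle, 72 mm diameter, 95 mm tall. Origin: centre of its underside.
- cup: Bystander: white ceramic cup with a side handle, 84 mm diameter, 62 mm tall. Origin: centre of its underside.
- tamper: Bystander: brown coffee tamper standing on its base, 58 mm diameter, 85 mm tall. Origin: centre of its underside.

How it is judged:
By the outcome, as a careful person would: the job done as asked, in the order asked, and still so for the second after the job is handed in, while the arm keeps its last pose, push and grip.
It also fails if it takes over 61 s, if anything falls off the work surface, if the arm or the gripper's body presses on something with over 40 N, if the wrist force passes 120 N, or if a joint passes its speed limit or range.

## Working session

There is one attempt and no reset: what is moved stays moved. The work goes in short steps, Python scripts to look and compute and a tool call to move; the robot and the scene stay as the last step left them, time stands still between calls to the robot, and variables do not carry over. Pictures are saved under pics/ and viewed, and the job is handed in when it is done.

Besides the shell and the picture viewer there is one more tool, called after "Emit:" by a JSON object that holds its "fn" and its "kwargs". apply_moves: Moves the arm, as the interface text tells. Its arguments: {"type":"object","properties":{"increments":{"type":"array","items":{"type":"array","items":{"type":"array","items":{"type":"number"}}}},"fingers":{"type":"number"},"newtons":{"type":"number"}},"required":["increments"]}

```bash
mkdir -p pics; ls; cat > h.py <<'E'
from station import manip
import numpy as np, cv2
def cam(n):
    m=manip.camera_model(n); return m
def save(n,f):
    s=manip.sense(); p,d=manip.snapshot(n)
    cv2.imwrite('pics/'+f+'.png',cv2.cvtColor(p,cv2.COLOR_RGB2BGR)); np.save('pics/'+f+'_d.npy',d); np.save('pics/'+f+'_p.npy',p)
    return s,p,d
def RT(n,s=None):
    m=cam(n)
    if n!='wrist': 
        R=np.array(m['R']);t=np.array(m['t']).ravel(); return R.T,-R.T@t
    from scipy.spatial.transform import Rotation as Ro
    T=np.array(m['mount']);R=Ro.from_quat(s['tool_rot']).as_matrix()
    return R@T[:3,:3], R@T[:3,3]+np.array(s['tcp_pos'])
def cloud(n,d,s=None):
    m=cam(n);h,w=d.shape
    u,v=np.meshgrid(np.arange(w),np.arange(h))
    xy=cv2.undistortPoints(np.stack([u,v],-1).reshape(-1,1,2).astype(np.float64),np.array(m['mtx']),np.array(m['distortion'])).reshape(h,w,2)
    P=np.dstack([xy*d[...,None],d]).astype(float)
    R,t=RT(n,s); W=P@R.T+t; W[d<=0]=np.nan
    return W
E
python3 - <<'E'
from h import *
print(manip.sense())
for n in('scene','top','wrist'):
    save(n,n+'0')
E
```

```text
pics
{'t': 0.0, 'q': array([-1.49052961e+00,  5.28431242e-01,  1.43392504e+00,  1.90532298e-05,
        1.18141845e+00, -1.78508897e-01]), 'qd': array([-0.00054096,  0.00094889,  0.00151382, -0.00030711, -0.00198723,
       -0.00045258]), 'tau': array([ 6.75812171e-04, -4.42349160e+01, -1.78025472e+01, -1.77616566e-04,
        8.52963596e-03, -8.99162046e-06]), 'tcp_pos': array([ 0.15991578, -0.60359966,  0.30294769]), 'tool_rot': array([ 9.91640947e-01,  1.29023417e-01,  6.23703710e-05, -1.08928976e-03]), 'force': array([ 0.32255409, -0.09455598, -0.61072369]), 'ft_torque': array([-0.03700374, -0.02207044, -0.01630685]), 'finger_gap': 0.9990022898921024}
```

View pics/scene0.png

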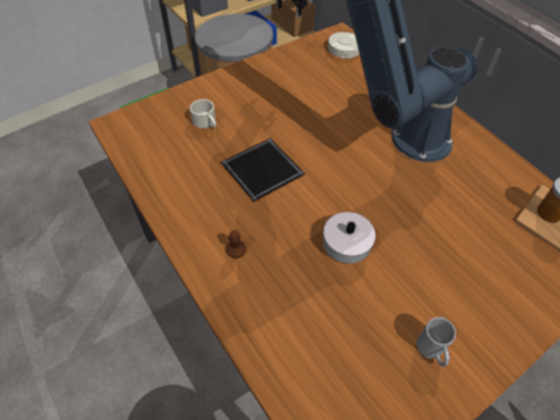

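View pics/top0.png

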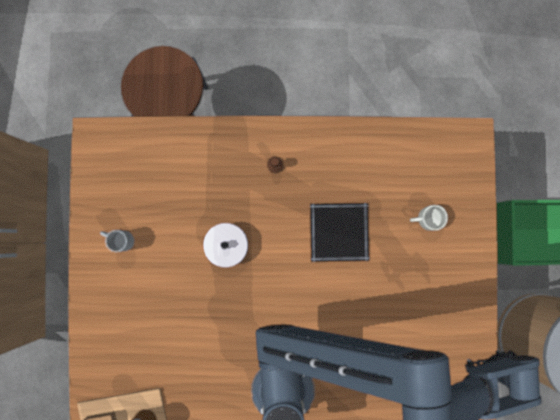

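View pics/wrist0.png

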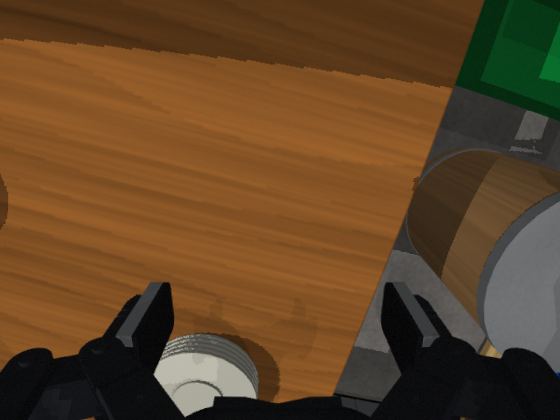

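The scene view shows the rinser with cover at about (349,236), knob (351,228), and the mat at (262,168). In the top view they are at (227,245) and (340,232). The tamper is at (275,164), the pitcher at (118,240) and the cup at (433,217).

```bash
python3 - <<'E'
from h import *
for n in('scene','top'):
    p=np.load(f'pics/{n}0_p.npy').astype(int);d=np.load(f'pics/{n}0_d.npy');W=cloud(n,d)
    z=W[...,2]
    print(n,'cam',RT(n)[1])
    br={'scene':(300,400,195,275),'top':(195,260,215,275)}[n]
    a,b,c,e=br
    Q=W[c:e,a:b].reshape(-1,3); C=p[c:e,a:b].reshape(-1,3)
    ok=np.isfinite(Q[:,2])
    h=np.histogram(Q[ok,2],bins=np.arange(-.02,.14,.005));print([(round(x,3),k) for x,k in zip(h[1],h[0]) if k])
    dk=ok&(C.max(1)<70)&(Q[:,2]>.06)
    print('knob',dk.sum(),Q[dk].mean(0),Q[dk].min(0),Q[dk].max(0))
    br=ok&(C.min(1)>150)&(Q[:,2]>.035)&(Q[:,2]<.085)
    print('disc',br.sum(),np.median(Q[br],0),Q[br].min(0),Q[br].max(0))
    a,b,c,e={'scene':(210,315,130,205),'top':(300,380,195,270)}[n]
    Q=W[c:e,a:b]; C=p[c:e,a:b]
    m=((C.max(2)-C.min(2)<30)).astype(np.uint8)
    cn=max(cv2.findContours(m,cv2.RETR_EXTERNAL,cv2.CHAIN_APPROX_NONE)[0],key=cv2.contourArea)[:,0]
    pts=Q[cn[:,1],cn[:,0]];pts=pts[np.isfinite(pts[:,2])]
    print('mat',cv2.minAreaRect(pts[:,:2].astype(np.float32)),np.median(pts[:,2]),np.nanmedian(Q[m>0][:,2]))
E
```

```text
scene cam [1.07033015 0.66835    1.12771835]
[(np.float64(-0.01), np.int64(449)), (np.float64(-0.005), np.int64(3969)), (np.float64(0.0), np.int64(1417)), (np.float64(0.005), np.int64(17)), (np.float64(0.01), np.int64(20)), (np.float64(0.015), np.int64(43)), (np.float64(0.02), np.int64(51)), (np.float64(0.025), np.int64(37)), (np.float64(0.03), np.int64(50)), (np.float64(0.035), np.int64(42)), (np.float64(0.04), np.int64(50)), (np.float64(0.045), np.int64(39)), (np.float64(0.05), np.int64(17)), (np.float64(0.055), np.int64(397)), (np.float64(0.06), np.int64(1158)), (np.float64(0.065), np.int64(103)), (np.float64(0.07), np.int64(1)), (np.float64(0.075), np.int64(7)), (np.float64(0.08), np.int64(12)), (np.float64(0.085), np.int64(10)), (np.float64(0.09), np.int64(10)), (np.float64(0.095), np.int64(25)), (np.float64(0.1), np.int64(41)), (np.float64(0.105), np.int64(3))]
knob 81 [0.50805549 0.19732984 0.09526123] [0.49374679 0.18654697 0.07802731] [0.51819301 0.20711334 0.10519061]
disc 1483 [0.50834436 0.20358265 0.06159488] [0.43097574 0.12237866 0.05424517] [0.5741866  0.26549835 0.06
[... 748 characters left out ...]
np.int64(345)), (np.float64(0.07), np.int64(59)), (np.float64(0.075), np.int64(8)), (np.float64(0.08), np.int64(3)), (np.float64(0.085), np.int64(1)), (np.float64(0.09), np.int64(1)), (np.float64(0.095), np.int64(10)), (np.float64(0.1), np.int64(21)), (np.float64(0.105), np.int64(14)), (np.float64(0.11), np.int64(3))]
knob 26 [0.50183297 0.1896251  0.10439391] [0.49485442 0.18072103 0.09519977] [0.50781518 0.19759133 0.11295978]
disc 1375 [0.50083041 0.19258235 0.06246755] [0.43112493 0.12189812 0.03993199] [0.57069779 0.26264165 0.0787083 ]
mat ((0.5460854172706604, -0.1937275528907776), (0.19724996387958527, 0.1991150826215744), 1.0521223545074463) 0.006093236701784743 0.005894560393297388
```

Emit:
{"fn": "apply_moves", "kwargs": {"increments": [[[0.03, -0.01, 0, 7.4], [0.035, -0.02, 0, 7.4], [0.035, -0.03, 0, 0], [0.035, -0.035, 0, 0], [0.035, -0.035, 0, 0]]], "fingers": 1}}

```text
t: 0.65
tcp_pos: [0.3244, -0.4654, 0.3009]
tool_rot: [1.0, -0.012, -0.001, 0.0]
force: [-0.2, -0.2, -0.2]
finger_gap: 1.002
```

Emit:
{"fn": "apply_moves", "kwargs": {"increments": [[[0.03, -0.04, 0, 0], [0.03, -0.04, 0, 0], [0.025, -0.043, 0, 0], [0.02, -0.045, 0, 0], [0.02, -0.045, 0, 0]]]}}

```text
t: 1.15
tcp_pos: [0.4562, -0.2539, 0.2997]
tool_rot: [1.0, -0.012, 0.0, 0.001]
force: [0.4, -0.9, -0.1]
finger_gap: 1.0
```

Emit:
{"fn": "apply_moves", "kwargs": {"increments": [[[0.01, -0.048, 0, 0], [0.01, -0.048, 0, 0], [0.01, -0.048, 0, 0], [0.01, -0.048, 0, 0], [0.01, -0.048, 0, 0]]]}}

```text
t: 1.65
tcp_pos: [0.5131, -0.0105, 0.299]
tool_rot: [1.0, -0.012, 0.001, 0.001]
force: [1.1, 0.1, -0.1]
finger_gap: 1.001
```

Emit:
{"fn": "apply_moves", "kwargs": {"increments": [[[0, -0.04, 0, 0], [0, -0.04, 0, 0], [0, -0.03, 0, 0], [0, 0, 0, 0]]]}}

```text
t: 2.05
tcp_pos: [0.5154, 0.1099, 0.2982]
tool_rot: [1.0, -0.009, 0.001, -0.0]
force: [1.0, -1.2, -0.2]
finger_gap: 1.002
```

```bash
python3 - <<'E'
from h import *
print(np.round(cam('wrist')['mount'],3))
s,p,d=save('wrist','wrist1'); print(s['tcp_pos'],s['tool_rot'])
E
```

```text
[[-0.    -0.95  -0.313  0.081]
 [ 1.    -0.     0.    -0.   ]
 [-0.001 -0.313  0.95  -0.069]
 [ 0.     0.     0.     1.   ]]
[0.51537513 0.10987126 0.298238  ] [ 9.99963173e-01 -8.52909908e-03  9.50947105e-04 -6.11405890e-05]
```

View pics/wrist1.png

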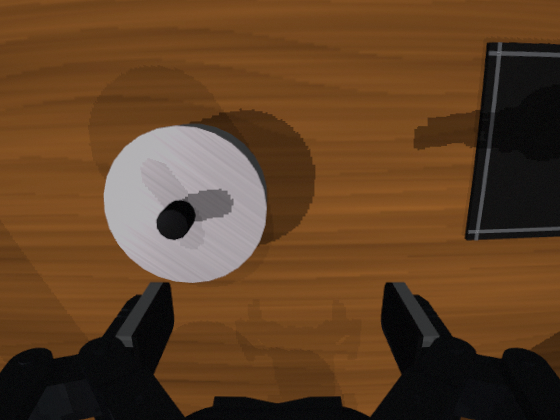

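```bash
python3 - <<'E'
from h import *
s=manip.sense(); p=np.load('pics/wrist1_p.npy').astype(int);d=np.load('pics/wrist1_d.npy');W=cloud('wrist',d,s)
sl=(slice(110,290),slice(95,275)); Q=W[sl].reshape(-1,3);C=p[sl].reshape(-1,3)
k=(C.max(1)<60)&(Q[:,2]>.095)&(Q[:,2]<.115)
print('knobtop',k.sum(),np.median(Q[k],0),(Q[k].min(0)+Q[k].max(0))/2, np.ptp(Q[k],axis=0))
m=(Q[:,2]>.055)&(Q[:,2]<.07)&(C.min(1)>60)
print('disc',m.sum(),np.median(Q[m],0),cv2.minEnclosingCircle(Q[m][:,:2].astype(np.float32)))
A=np.c_[Q[m][:,:2],np.ones(m.sum())];print('plane',np.linalg.lstsq(A,Q[m][:,2],rcond=None)[0])
E
```

```text
knobtop 823 [0.50223998 0.18914105 0.10106916] [0.5010132  0.18957881 0.09919825] [0.02509815 0.02486499 0.00831001]
disc 18876 [0.50904164 0.18641302 0.06130795] ((0.5005964636802673, 0.19069701433181763), 0.07284140586853027)
plane [ 0.00066173 -0.00205628  0.06135886]
```

Emit:
{"fn": "apply_moves", "kwargs": {"increments": [[[-0.007, -0.035, 0, -1], [-0.007, -0.035, 0, 0], [0, -0.01, 0.03, 0], [0, 0, 0.03, 0], [0, 0, 0, 0]]]}}

```text
t: 2.6
tcp_pos: [0.5046, 0.186, 0.2374]
tool_rot: [1.0, -0.003, 0.003, 0.002]
force: [-0.8, -1.1, -0.1]
finger_gap: 1.001
```

Emit:
{"fn": "apply_moves", "kwargs": {"increments": [[[-0.0035, -0.004, 0.03, 0], [0, 0, 0.03, 0], [0, 0, 0, 0]]]}}

```text
t: 2.9
tcp_pos: [0.5048, 0.1869, 0.1789]
tool_rot: [1.0, -0.005, 0.006, 0.002]
force: [-1.3, 0.3, -0.4]
finger_gap: 0.999
```

```bash
python3 - <<'E'
from h import *
s,p,d=save('wrist','wrist2'); print(s['tcp_pos'],s['tool_rot'])
W=cloud('wrist',d,s)
k=(p.astype(int).max(2)<60)&(W[...,2]>.093)&(W[...,2]<.112)&(np.abs(W[...,0]-.501)<.025)&(np.abs(W[...,1]-.19)<.025)
Q=W[k];print(len(Q),np.median(Q,0),(Q.min(0)+Q.max(0))/2,np.ptp(Q,axis=0))
E
```

```text
[0.50478554 0.18688402 0.17886337] [ 0.9999719  -0.00457788  0.00569461  0.00167506]
2505 [0.50358439 0.19171085 0.10122011] [0.50146794 0.19175882 0.09822083] [0.02582717 0.02514759 0.01037135]
```

View pics/wrist2.png

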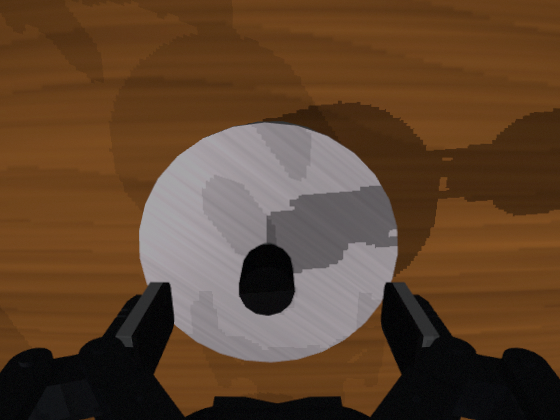

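The knob sits centred between the fingers (267,270). A small lateral correction and descent come next.

Emit:
{"fn": "apply_moves", "kwargs": {"increments": [[[-0.004, -0.004, 0.012, 0], [0, 0, 0.012, 0], [0, 0, 0, 0], [0, 0, 0, 0]]]}}

```text
t: 3.35
tcp_pos: [0.5052, 0.1904, 0.1596]
tool_rot: [1.0, -0.006, 0.012, 0.001]
force: [-0.5, -0.4, 0.2]
finger_gap: 1.004
```

Emit:
{"fn": "apply_moves", "kwargs": {"increments": [[[0, 0, 0, 0], [0, 0, 0, 0], [0, 0, 0, 0], [0, 0, 0, 0], [0, 0, 0, 0]]]}}

```text
t: 3.85
tcp_pos: [0.5061, 0.1908, 0.1613]
tool_rot: [1.0, -0.005, 0.013, 0.001]
force: [-0.5, -0.3, 0.7]
finger_gap: 1.005
```

```bash
python3 - <<'E'
from h import *
for i in range(2):
    s=manip.sense(); print(s['t'],s['tcp_pos'],s['tool_rot'],s['q'],s['qd'],s['tau'])
    manip.snapshot('top')
E
```

```text
3.85 [0.50609778 0.19075606 0.16127631] [ 9.99896815e-01 -5.37456528e-03  1.33094013e-02  5.77556173e-04] [ 0.15604217  0.62410499  1.77672592 -0.00826657  0.71469051  1.74376173] [ 1.02428658e-03 -5.38218538e-03 -1.72975855e-03 -4.18861169e-05
  4.49144546e-04  5.61102244e-04] [-4.98191730e-04 -4.08096385e+01 -1.01696742e+01 -1.26246078e-02
 -9.09964275e-02  5.48704463e-06]
3.9 [0.50608094 0.19079227 0.16125487] [ 9.99897306e-01 -5.35236827e-03  1.32817619e-02  5.69724716e-04] [ 0.15610481  0.62414792  1.77671826 -0.00823088  0.71470736  1.74375336] [-0.00042852  0.00213149  0.00044887 -0.00028873 -0.0008302   0.00066655] [-3.09117866e-03 -4.07520497e+01 -1.01314867e+01 -1.34204669e-02
 -8.47878470e-02 -2.57123287e-05]
```

Emit:
{"fn": "apply_moves", "kwargs": {"increments": [[[-0.008, 0, 0, 0], [-0.005, 0, 0, 0], [0, 0, 0, 0]]]}}

```text
t: 4.25
tcp_pos: [0.4915, 0.1908, 0.1607]
tool_rot: [1.0, -0.005, 0.013, 0.001]
force: [-1.0, 0.8, 0.0]
finger_gap: 1.0
```

Emit:
{"fn": "apply_moves", "kwargs": {"increments": [[[0.007, 0, 0.006, 0], [0, 0, 0.006, 0], [0, 0, 0.005, 0], [0, 0, 0, 0]]]}}

```text
t: 4.65
tcp_pos: [0.4998, 0.1908, 0.1423]
tool_rot: [1.0, -0.005, 0.013, 0.001]
force: [-0.4, 0.4, -0.4]
finger_gap: 1.001
```

Emit:
{"fn": "apply_moves", "kwargs": {"increments": [[[0, 0, 0, 0], [0, 0, 0, 0], [0, 0, 0, 0], [0, 0, 0, 0], [0, 0, 0, 0]]], "fingers": 0, "newtons": 45}}

```text
t: 5.15
tcp_pos: [0.5, 0.1907, 0.1421]
tool_rot: [1.0, -0.005, 0.013, 0.001]
force: [0.1, 0.2, -0.5]
finger_gap: 0.291
```

Emit:
{"fn": "apply_moves", "kwargs": {"increments": [[[0, 0, 0, 0], [0, 0, 0, 0], [0, 0, 0, 0], [0, 0, 0, 0], [0, 0, 0, 0]]]}}

```text
t: 5.65
tcp_pos: [0.4999, 0.1907, 0.142]
tool_rot: [1.0, -0.005, 0.013, 0.001]
force: [0.1, 0.3, -0.6]
finger_gap: 0.294
```

Emit:
{"fn": "apply_moves", "kwargs": {"increments": [[[0, 0, -0.005, 0], [0, 0, -0.01, 0], [0, 0, -0.015, 0], [0, 0, -0.015, 0], [0, 0, -0.015, 0]]]}}

```text
t: 6.15
tcp_pos: [0.4964, 0.1905, 0.2036]
tool_rot: [1.0, -0.005, 0.01, 0.001]
force: [-0.7, 0.7, -1.3]
finger_gap: 0.29
```

Emit:
{"fn": "apply_moves", "kwargs": {"increments": [[[0, 0, -0.015, 0], [0, 0, -0.015, 0], [0, 0, -0.01, 0], [0, 0, 0, 0], [0, 0, 0, 0]]]}}

```text
t: 6.65
tcp_pos: [0.4954, 0.1908, 0.2501]
tool_rot: [1.0, -0.005, 0.013, 0.001]
force: [-1.1, -0.1, -1.2]
finger_gap: 0.291
```

```bash
python3 - <<'E'
from h import *
s,p,d=save('wrist','wrist3'); print(s['tcp_pos'],s['tool_rot'])
save('scene','scene3')
E
```

```text
[0.4954492  0.1907724  0.25010336] [ 9.99908110e-01 -5.17131915e-03  1.25085277e-02  7.52613373e-04]
```

View pics/wrist3.png

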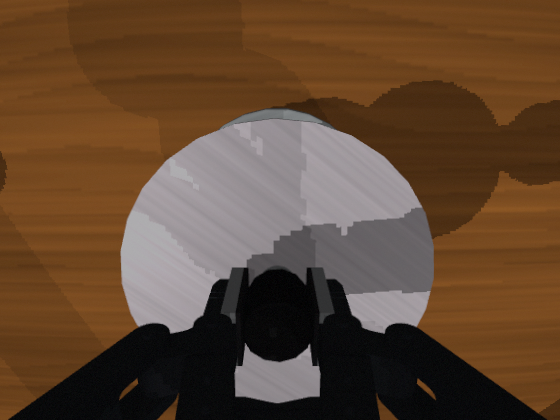

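View pics/scene3.png

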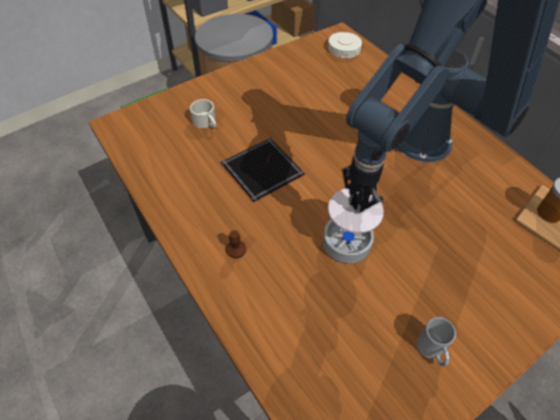

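```bash
python3 - <<'E'
from h import *
s=manip.sense();p=np.load('pics/wrist3_p.npy').astype(int);d=np.load('pics/wrist3_d.npy');W=cloud('wrist',d,s)
m=(p.min(2)>75)&(W[...,2]>.13)&(W[...,2]<.2)
Q=W[m];print(len(Q),np.median(Q,0),Q.min(0),Q.max(0))
A=np.c_[Q[:,:2]-s['tcp_pos'][:2],np.ones(len(Q))];c=np.linalg.lstsq(A,Q[:,2],rcond=None)[0];r=Q[:,2]-A@c;g=abs(r)<.006
print(np.linalg.lstsq(A[g],Q[g,2],rcond=None)[0],s['tcp_pos'])
print(cv2.minEnclosingCircle(Q[g][:,:2].astype(np.float32)))
E
```

```text
50329 [0.52097345 0.19069483 0.16901678] [0.42461396 0.11855507 0.16333645] [0.56820509 0.26313567 0.19893048]
[-0.00039027 -0.00126634  0.16901996] [0.49543387 0.19073322 0.24958402]
((0.49575743079185486, 0.19095242023468018), 0.07249781489372253)
```

Emit:
{"fn": "apply_moves", "kwargs": {"increments": [[[0.005, 0.015, 0, 0], [0.006, 0.03, 0, 0], [0.006, 0.04, 0, 0], [0.006, 0.04, 0, 0], [0.006, 0.04, 0, 0]]]}}

```text
t: 7.25
tcp_pos: [0.5213, 0.0255, 0.246]
tool_rot: [1.0, 0.0, 0.008, -0.0]
force: [0.2, 0.1, -0.8]
finger_gap: 0.293
```

Emit:
{"fn": "apply_moves", "kwargs": {"increments": [[[0.005, 0.04, 0, 0], [0.005, 0.04, 0, 0], [0.005, 0.04, 0, 0], [0.004, 0.03, 0, 0], [0, 0.015, 0, 0]]]}}

```text
t: 7.75
tcp_pos: [0.5396, -0.1494, 0.2414]
tool_rot: [1.0, -0.002, 0.005, -0.001]
force: [-0.2, -0.0, -2.0]
finger_gap: 0.292
```

Emit:
{"fn": "apply_moves", "kwargs": {"increments": [[[0.004, 0.02, 0.01, 0], [0, 0.015, 0.025, 0], [0, 0.005, 0.03, 0], [0, 0, 0.03, 0], [0, 0, 0, 0]]]}}

```text
t: 8.25
tcp_pos: [0.5434, -0.1912, 0.1414]
tool_rot: [1.0, -0.004, 0.003, -0.002]
force: [-1.5, 0.3, -1.6]
finger_gap: 0.294
```

```bash
python3 - <<'E'
from h import *
s,p,d=save('wrist','wrist4'); p=p.astype(int);W=cloud('wrist',d,s); print(s['tcp_pos'],s['tool_rot'])
m=(p.min(2)>75)&(W[...,2]>.035)&(W[...,2]<.09)&(np.hypot(W[...,0]-.543,W[...,1]+.191)<.085)
Q=W[m];A=np.c_[Q[:,:2]-s['tcp_pos'][:2],np.ones(len(Q))]
for i in range(3):
    c=np.linalg.lstsq(A,Q[:,2],rcond=None)[0];g=abs(Q[:,2]-A@c)<.005;Q=Q[g];A=A[g]
print(len(Q),c,cv2.minEnclosingCircle(Q[:,:2].astype(np.float32)))
E
```

```text
[ 0.54340471 -0.19120124  0.14136546] [ 0.9999848  -0.00369845  0.00324825 -0.0024853 ]
50444 [-0.01830693  0.00535444  0.06076498] ((0.5423255562782288, -0.19047772884368896), 0.07252345979213715)
```

View pics/wrist4.png

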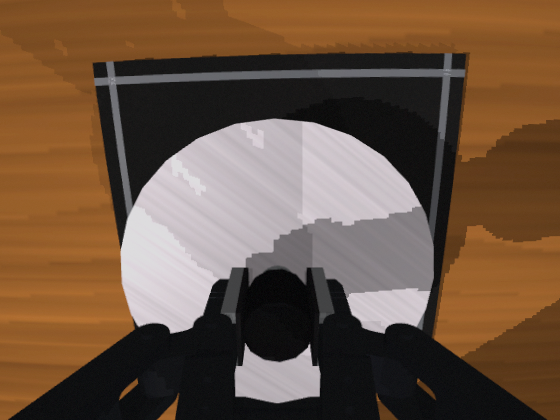

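The cover (275,260 in the picture) hangs inside the mat outline with margin all round. I lower it gently now.

Emit:
{"fn": "apply_moves", "kwargs": {"increments": [[[0.002, 0, 0.012, 0], [0, 0, 0.012, 0], [0, 0, 0.008, 0], [0, 0, 0.004, 0], [0, 0, 0, 0]]]}}

```text
t: 8.8
tcp_pos: [0.5494, -0.1906, 0.1084]
tool_rot: [1.0, -0.002, 0.008, -0.0]
force: [0.3, -0.2, -1.2]
finger_gap: 0.294
```

Emit:
{"fn": "apply_moves", "kwargs": {"increments": [[[-0.001, 0, 0.004, 0], [0, 0, 0.003, 0], [0, 0, 0.001, 0], [0, 0, 0, 0]]]}}

```text
t: 9.2
tcp_pos: [0.5489, -0.1909, 0.1007]
tool_rot: [1.0, -0.002, 0.009, 0.0]
force: [-0.3, 0.1, -1.1]
finger_gap: 0.289
```

Emit:
{"fn": "apply_moves", "kwargs": {"increments": [[[0, 0, 0.0015, 0], [0, 0, 0.001, 0], [0, 0, 0, 0]]]}}

```text
t: 9.5
tcp_pos: [0.5491, -0.1911, 0.0984]
tool_rot: [1.0, -0.002, 0.009, 0.001]
force: [-0.0, 0.1, -1.2]
finger_gap: 0.287
```

Emit:
{"fn": "apply_moves", "kwargs": {"increments": [[[0, 0, 0.001, 0], [0, 0, 0, 0], [0, 0, 0.001, 0], [0, 0, 0, 0]]]}}

```text
t: 9.9
tcp_pos: [0.5493, -0.1912, 0.0963]
tool_rot: [1.0, -0.002, 0.009, 0.001]
force: [-0.9, 1.0, -1.5]
finger_gap: 0.289
```

Emit:
{"fn": "apply_moves", "kwargs": {"increments": [[[0, 0, 0.001, 0], [0, 0, 0, 0], [0, 0, 0, 0]]]}}

```text
t: 10.2
tcp_pos: [0.5494, -0.1912, 0.0954]
tool_rot: [1.0, -0.002, 0.009, 0.001]
force: [0.6, 1.4, -1.6]
finger_gap: 0.286
```

```bash
cat > cov.py <<'E'
from h import *
import sys
s,p,d=save('wrist',sys.argv[1]); p=p.astype(int);W=cloud('wrist',d,s); print(s['tcp_pos'],s['tool_rot'],s['force'])
m=(p.min(2)>75)&(W[...,2]>.01)&(W[...,2]<.09)&(np.hypot(W[...,0]-.548,W[...,1]+.191)<.085)
Q=W[m];A=np.c_[Q[:,:2]-s['tcp_pos'][:2],np.ones(len(Q))]
for i in range(3):
    c=np.linalg.lstsq(A,Q[:,2],rcond=None)[0];g=abs(Q[:,2]-A@c)<.005;Q=Q[g];A=A[g]
print(len(Q),c,cv2.minEnclosingCircle(Q[:,:2].astype(np.float32)))
m=(p.max(2)<40)&(W[...,2]<.015)&(W[...,0]>.6)&(abs(W[...,1]+.19)<.09)
print('mat z',np.median(W[m],0))
E
python3 cov.py wrist5
```

```text
[ 0.54940472 -0.19124701  0.09540225] [ 9.99954899e-01 -2.26621800e-03  9.19031151e-03  7.76683274e-04] [ 0.56170409  1.42124016 -1.63015568]
50490 [-0.00537212 -0.00130085  0.01481394] ((0.5493836998939514, -0.1908753365278244), 0.07238931208848953)
mat z [ 0.62497657 -0.19520849  0.00450891]
```

Emit:
{"fn": "apply_moves", "kwargs": {"increments": [[[0, 0, 0.001, 0], [0, 0, 0, 0], [0, 0, 0, 0]]]}}

```text
t: 10.55
tcp_pos: [0.5494, -0.1913, 0.0954]
tool_rot: [1.0, -0.002, 0.009, 0.001]
force: [0.7, 0.2, -1.5]
finger_gap: 0.296
```

Emit:
{"fn": "apply_moves", "kwargs": {"increments": [[[0, 0, 0.0015, 0], [0, 0, 0, 0], [0, 0, 0, 0]]]}}

```text
t: 10.85
tcp_pos: [0.5496, -0.1914, 0.0954]
tool_rot: [1.0, -0.002, 0.01, 0.001]
force: [0.2, -0.1, -1.0]
finger_gap: 0.289
```

Height no longer drops, so the cover is resting. Release.

Emit:
{"fn": "apply_moves", "kwargs": {"increments": [[[0, 0, 0, 0], [0, 0, 0, 0], [0, 0, 0, 0], [0, 0, 0, 0], [0, 0, 0, 0]]], "fingers": 1}}

```text
t: 11.35
tcp_pos: [0.5499, -0.1916, 0.0948]
tool_rot: [1.0, -0.002, 0.01, 0.001]
force: [0.1, -0.5, 0.1]
finger_gap: 0.999
```

```bash
python3 cov.py wrist6
```

```text
[ 0.54993532 -0.19159637  0.09477741] [ 0.99994784 -0.00215017  0.00990164  0.00128712] [ 0.0769824  -0.51696954  0.08971068]
59530 [ 0.00078797 -0.00048602  0.0144741 ] ((0.5493786931037903, -0.1913539320230484), 0.07250294089317322)
mat z [ 0.62505828 -0.19521505  0.00450709]
```

View pics/wrist6.png

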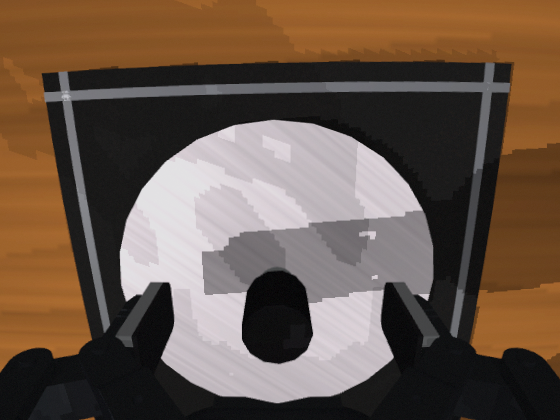

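The cover lies flat, knob up (277,310), well inside the mat's edges. Now I retreat up and go back to the rinser.

Emit:
{"fn": "apply_moves", "kwargs": {"increments": [[[0, 0, -0.015, 0], [0, 0, -0.03, 0], [0, 0, -0.04, 0], [0, 0, -0.04, 0], [0, -0.01, -0.03, 0]]]}}

```text
t: 11.9
tcp_pos: [0.545, -0.1811, 0.2535]
tool_rot: [1.0, -0.003, 0.006, -0.001]
force: [0.1, -0.4, 0.2]
finger_gap: 0.998
```

Emit:
{"fn": "apply_moves", "kwargs": {"increments": [[[-0.005, -0.04, 0, 0], [-0.005, -0.045, 0, 0], [-0.005, -0.045, 0, 0], [-0.01, -0.045, 0, 0], [-0.01, -0.045, 0, 0]]], "fingers": 0}}

```text
t: 12.4
tcp_pos: [0.5165, 0.0389, 0.2653]
tool_rot: [1.0, -0.008, 0.019, 0.005]
force: [0.1, 0.4, 0.2]
finger_gap: 0.14
```

Emit:
{"fn": "apply_moves", "kwargs": {"increments": [[[-0.01, -0.045, 0, 0], [-0.01, -0.045, 0, 0], [-0.01, -0.03, 0, 0], [0, -0.015, 0, 0], [0, 0, 0, 0]]]}}

```text
t: 12.9
tcp_pos: [0.4838, 0.185, 0.269]
tool_rot: [1.0, -0.004, 0.022, 0.004]
force: [0.5, -0.9, 1.1]
finger_gap: 0.0
```

```bash
python3 - <<'E'
from h import *
s,p,d=save('wrist','wrist7'); print(s['tcp_pos'],s['tool_rot'])
W=cloud('wrist',d,s);P=p.astype(int)
b=(P[...,2]>P[...,0]+40)&(P[...,2]>80)&(np.hypot(W[...,0]-.501,W[...,1]-.19)<.07)
Q=W[b];print(len(Q),np.median(Q,0),cv2.minEnclosingCircle(Q[:,:2].astype(np.float32)),np.percentile(Q[:,2],[5,50,95]))
r=np.hypot(W[...,0]-.501,W[...,1]-.191)
for a in np.arange(.0,.09,.004):
    k=(r>=a)&(r<a+.004); print(round(a,3),np.round(np.nanpercentile(W[k][:,2],[5,50,95]),4))
k=(W[...,2]>.05)&(W[...,2]<.065)&(r<.09)&(r>.055);Q=W[k];print('rim',len(Q),np.median(Q[:,2]),cv2.minEnclosingCircle(Q[:,:2].astype(np.float32)))
E
```

```text
[0.48375967 0.18497249 0.26896059] [ 0.99973684 -0.00449907  0.02221494  0.00353676]
1472 [0.50130801 0.190825   0.04653382] ((0.49874556064605713, 0.1923038363456726), 0.020307961851358414) [0.04523704 0.04653382 0.04775411]
0.0 [0.2029 0.2683 0.2802]
0.004 [0.0475 0.2501 0.2782]
0.008 [0.0467 0.2527 0.279 ]
0.012 [0.0462 0.2478 0.2794]
0.016 [0.0417 0.2487 0.2783]
0.02 [0.0206 0.2512 0.2793]
0.024 [0.02   0.2468 0.2627]
0.028 [0.0201 0.2513 0.2676]
0.032 [0.0201 0.2545 0.2721]
0.036 [0.02   0.2528 0.275 ]
0.04 [0.02   0.2575 0.2749]
0.044 [0.0198 0.257  0.2756]
0.048 [0.0196 0.0221 0.2775]
0.052 [0.0196 0.021  0.2775]
0.056 [0.0194 0.0208 0.2773]
0.06 [0.0207 0.045  0.0578]
0.064 [0.0553 0.0565 0.0578]
0.068 [0.0542 0.0559 0.0571]
0.072 [-0.0028 -0.0015 -0.0002]
0.076 [-0.0027 -0.0015 -0.0001]
0.08 [-0.0028 -0.0015 -0.0002]
0.084 [-0.0027 -0.0015 -0.0003]
0.088 [-0.0027 -0.0015 -0.0003]
rim 5575 0.056123743625517586 ((0.5011369585990906, 0.1906876564025879), 0.06994370371103287)
```

View pics/wrist7.png

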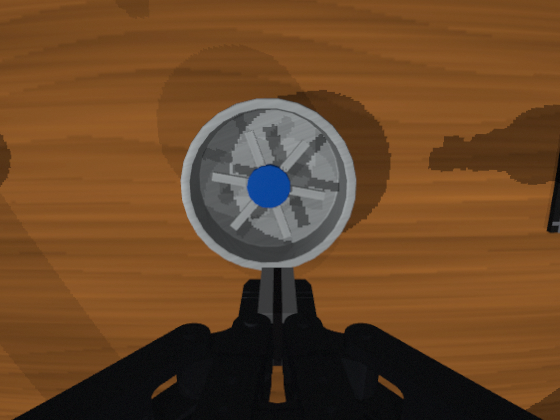

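The basin rim centre is at about (269,183) and the blue button at (269,186), concentric. Before pressing I will try to remove the tool's 2.5° tilt.

Emit:
{"fn": "apply_moves", "kwargs": {"increments": [[[0.05, 0, 0, 0], [0, 0, 0, 0], [0, 0, 0, 0]]]}}

```text
t: 13.25
tcp_pos: [0.5312, 0.1803, 0.2707]
tool_rot: [1.0, -0.006, 0.019, 0.005]
force: [-0.1, -0.1, -0.3]
finger_gap: -0.003
```

```bash
python3 - <<'E'
from h import *
s=manip.sense();print(s['tcp_pos'],s['tool_rot'],s['q'])
E
```

```text
[0.53124698 0.18031842 0.2707262 ] [ 0.99980112 -0.00558348  0.01850198  0.004921  ] [ 0.13411976  0.47494079  1.64749206 -0.0178901   0.98395588  1.72572942]
```

Emit:
{"fn": "apply_moves", "kwargs": {"increments": [[[-0.008, -0.003, 0, 0], [-0.008, -0.003, 0, 0], [-0.008, -0.003, 0, 0], [-0.008, -0.003, 0, 0], [0, 0, 0, 0]]]}}

```text
t: 13.75
tcp_pos: [0.4957, 0.191, 0.27]
tool_rot: [1.0, -0.007, 0.018, 0.005]
force: [0.4, 0.8, 0.5]
finger_gap: -0.001
```

Emit:
{"fn": "apply_moves", "kwargs": {"increments": [[[0.05, 0, 0, 0], [0, 0, 0, 0], [0, 0, 0, 0]]]}}

```text
t: 14.05
tcp_pos: [0.5421, 0.1908, 0.2703]
tool_rot: [1.0, -0.006, 0.015, 0.006]
force: [-0.7, -0.1, -0.7]
finger_gap: -0.003
```

Emit:
{"fn": "apply_moves", "kwargs": {"increments": [[[-0.01, 0, 0, 0], [-0.01, 0, 0, 0], [-0.01, 0, 0, 0], [-0.01, 0, 0, 0], [-0.01, 0, 0, 0]]]}}

```text
t: 14.55
tcp_pos: [0.4876, 0.1917, 0.2691]
tool_rot: [1.0, -0.006, 0.016, 0.006]
force: [0.5, -0.4, -0.1]
finger_gap: -0.001
```

Emit:
{"fn": "apply_moves", "kwargs": {"increments": [[[0.05, 0, 0, 0], [0, 0, 0, 0], [0.05, 0, 0, 0], [0, 0, 0, 0], [0, 0, 0, 0]]]}}

```text
t: 15.05
tcp_pos: [0.5632, 0.1895, 0.263]
tool_rot: [1.0, -0.004, -0.002, 0.008]
force: [-0.4, -0.1, -0.2]
finger_gap: -0.001
```

Emit:
{"fn": "apply_moves", "kwargs": {"increments": [[[-0.01, 0, 0, 0], [-0.01, 0, 0, 0], [-0.01, 0, 0, 0], [-0.01, 0, 0, 0], [-0.01, 0, 0, 0]]]}}

```text
t: 15.55
tcp_pos: [0.5084, 0.1903, 0.2645]
tool_rot: [1.0, -0.004, -0.0, 0.008]
force: [-0.1, -0.2, -0.6]
finger_gap: 0.001
```

Emit:
{"fn": "apply_moves", "kwargs": {"increments": [[[-0.01, 0, 0, 0], [-0.01, 0, 0, 0], [-0.01, 0, 0, 0], [-0.01, 0, 0, 0], [-0.01, 0, 0, 0]]]}}

```text
t: 16.05
tcp_pos: [0.4532, 0.1909, 0.2652]
tool_rot: [1.0, -0.004, -0.0, 0.008]
force: [0.2, -0.4, -0.2]
finger_gap: -0.002
```

Emit:
{"fn": "apply_moves", "kwargs": {"increments": [[[0.05, 0, 0, 0], [0, 0, 0, 0], [0.05, 0, 0, 0], [0, 0, 0, 0], [0, 0, 0, 0]]]}}

```text
t: 16.55
tcp_pos: [0.5324, 0.1887, 0.2572]
tool_rot: [1.0, -0.003, -0.015, 0.01]
force: [-0.9, 0.6, -0.1]
finger_gap: -0.001
```

Emit:
{"fn": "apply_moves", "kwargs": {"increments": [[[-0.045, 0, 0, 0], [0, 0, 0, 0], [0, 0, 0, 0]]]}}

```text
t: 16.85
tcp_pos: [0.4837, 0.1885, 0.2574]
tool_rot: [1.0, -0.003, -0.016, 0.011]
force: [0.3, 0.8, -0.0]
finger_gap: -0.002
```

```bash
python3 - <<'E'
from h import *
s=manip.sense();print(s['tcp_pos'],s['tool_rot'],s['q'])
E
```

```text
[0.48368151 0.1884923  0.25738234] [ 0.99980536 -0.00339369 -0.0163229   0.01054891] [ 0.16290838  0.46167174  1.72467647 -0.01840896  0.99101507  1.75085424]
```

Emit:
{"fn": "apply_moves", "kwargs": {"increments": [[[0.005, -0.001, 0.03, 0], [0, 0, 0, 0], [0.005, -0.001, 0.03, 0], [0, 0, 0, 0]]]}}

```text
t: 17.25
tcp_pos: [0.4939, 0.1901, 0.1994]
tool_rot: [1.0, -0.003, -0.013, 0.01]
force: [-1.3, 0.6, -0.1]
finger_gap: 0.001
```

Emit:
{"fn": "apply_moves", "kwargs": {"increments": [[[-0.05, 0, 0, 0], [0, 0, 0, 0], [-0.04, 0, 0, 0], [0, 0, 0, 0], [0, 0, 0, 0]]]}}

```text
t: 17.75
tcp_pos: [0.401, 0.1903, 0.207]
tool_rot: [1.0, -0.003, -0.014, 0.01]
force: [0.2, -0.7, -0.3]
finger_gap: -0.003
```

Emit:
{"fn": "apply_moves", "kwargs": {"increments": [[[0.01, 0, 0, 0], [0.01, 0, 0, 0], [0.01, 0, 0, 0], [0.01, 0, 0, 0], [0.01, 0, 0, 0]]]}}

```text
t: 18.25
tcp_pos: [0.4591, 0.1905, 0.2086]
tool_rot: [1.0, -0.003, -0.011, 0.01]
force: [0.3, -0.2, 0.0]
finger_gap: 0.003
```

Emit:
{"fn": "apply_moves", "kwargs": {"increments": [[[0.01, 0, 0, 0], [0.01, 0, 0, 0], [0.01, 0, 0, 0], [0.01, 0, 0, 0], [0, 0, 0, 0]]]}}

```text
t: 18.75
tcp_pos: [0.5056, 0.1898, 0.2069]
tool_rot: [1.0, -0.004, -0.01, 0.009]
force: [0.3, -0.7, 0.0]
finger_gap: -0.002
```

Emit:
{"fn": "apply_moves", "kwargs": {"increments": [[[0, 0, 0.02, 0], [0, 0, 0.02, 0], [0, 0, 0, 0], [0, 0, 0, 0]]]}}

```text
t: 19.15
tcp_pos: [0.5048, 0.1892, 0.1666]
tool_rot: [1.0, -0.003, -0.01, 0.009]
force: [0.1, -0.0, -0.0]
finger_gap: -0.001
```

Emit:
{"fn": "apply_moves", "kwargs": {"increments": [[[-0.002, -0.003, 0.01, 0], [0, 0, 0.01, 0], [0, 0, 0.008, 0], [0, 0, 0.006, 0], [0, 0, 0, 0]]]}}

```text
t: 19.65
tcp_pos: [0.5022, 0.1923, 0.1318]
tool_rot: [1.0, -0.003, -0.009, 0.009]
force: [-0.4, 0.8, -0.5]
finger_gap: 0.002
```

Emit:
{"fn": "apply_moves", "kwargs": {"increments": [[[0, 0, 0.004, 0], [0, 0, 0.003, 0], [0, 0, 0, 0]]]}}

```text
t: 19.95
tcp_pos: [0.5024, 0.1921, 0.1242]
tool_rot: [1.0, -0.003, -0.009, 0.009]
force: [0.1, 0.6, -0.6]
finger_gap: -0.0
```

```bash
python3 - <<'E'
from h import *
s,p,d=save('wrist','wrist8');print(s['tcp_pos'],s['tool_rot'],s['force'])
for i in range(4): manip.snapshot('top'); print(manip.sense()['force'][2],manip.sense()['tcp_pos'][2])
E
```

```text
[0.50236509 0.19210718 0.12421705] [ 0.99991413 -0.00320217 -0.00877124  0.00919445] [ 0.08294196  0.61163581 -0.64700086]
-0.25763089928991156 0.12453623481408489
-0.5761981913438149 0.12464878344691335
0.4809870622916395 0.12472142708867634
1.0625619031120226 0.12474685370680112
```

View pics/wrist8.png

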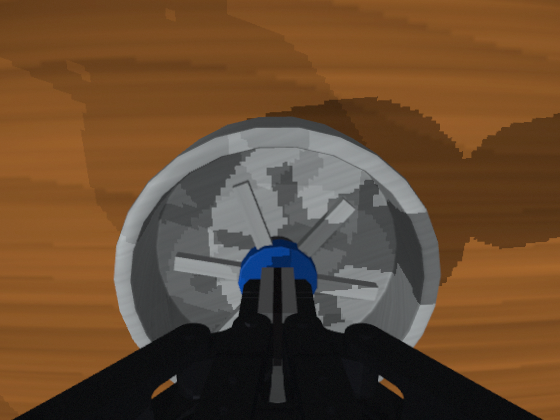

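The shut fingertips are over the blue button (278,272). I step down until the force shows contact.

Emit:
{"fn": "apply_moves", "kwargs": {"increments": [[[0, 0, 0.0015, 0], [0, 0, 0.001, 0]]]}}

```text
t: 20.4
tcp_pos: [0.5028, 0.1922, 0.1226]
tool_rot: [1.0, -0.003, -0.008, 0.009]
force: [0.2, 0.0, 0.4]
finger_gap: 0.003
```

Emit:
{"fn": "apply_moves", "kwargs": {"increments": [[[0, 0, 0.001, 0]]]}}

```text
t: 20.5
tcp_pos: [0.5028, 0.1922, 0.1215]
tool_rot: [1.0, -0.003, -0.008, 0.009]
force: [0.5, 0.5, -0.2]
finger_gap: -0.001
```

Emit:
{"fn": "apply_moves", "kwargs": {"increments": [[[0, 0, 0.001, 0]]]}}

```text
t: 20.6
tcp_pos: [0.5029, 0.1922, 0.1206]
tool_rot: [1.0, -0.003, -0.008, 0.009]
force: [-0.6, 0.9, 4.1]
finger_gap: 0.001
```

Emit:
{"fn": "apply_moves", "kwargs": {"increments": [[[0, 0, 0.001, 0]]]}}

```text
t: 20.7
tcp_pos: [0.5028, 0.1921, 0.1199]
tool_rot: [1.0, -0.003, -0.008, 0.009]
force: [-0.6, -0.4, 5.3]
finger_gap: 0.003
```

Emit:
{"fn": "apply_moves", "kwargs": {"increments": [[[0, 0, 0.0015, 0], [0, 0, 0.0015, 0], [0, 0, 0.0015, 0]]]}}

```text
t: 21.0
tcp_pos: [0.5028, 0.1922, 0.1166]
tool_rot: [1.0, -0.003, -0.007, 0.009]
force: [-1.1, -0.3, 6.9]
finger_gap: 0.006
```

Emit:
{"fn": "apply_moves", "kwargs": {"increments": [[[0, 0, 0.0015, 0]]]}}

```text
t: 21.1
tcp_pos: [0.5028, 0.1922, 0.1157]
tool_rot: [1.0, -0.003, -0.007, 0.009]
force: [-1.3, 0.3, 7.7]
finger_gap: -0.0
```

```bash
python3 - <<'E'
from h import *
for i in range(6): 
    s=manip.sense(); print(s['t'],s['force'].round(2),s['tcp_pos'].round(5)); manip.snapshot('top')
E
```

```text
21.1 [-1.29  0.3   7.65] [0.50276 0.19217 0.11566]
21.15 [-1.38 -0.46  5.74] [0.50275 0.19218 0.11554]
21.2 [-1.56  0.72  5.98] [0.50275 0.19219 0.11558]
21.25 [-1.82  0.92  5.68] [0.50277 0.19217 0.11562]
21.3 [-1.49  0.17  6.41] [0.50278 0.19215 0.11564]
21.35 [-1.09 -0.39  6.12] [0.50276 0.19218 0.11567]
```

Emit:
{"fn": "apply_moves", "kwargs": {"increments": [[[0, 0, 0.0015, 0], [0, 0, 0.0015, 0]]]}}

```text
t: 21.6
tcp_pos: [0.5027, 0.1922, 0.114]
tool_rot: [1.0, -0.003, -0.007, 0.009]
force: [-1.6, -0.9, 7.8]
finger_gap: 0.002
```

Emit:
{"fn": "apply_moves", "kwargs": {"increments": [[[0, 0, 0.0015, 0]]]}}

```text
t: 21.7
tcp_pos: [0.5027, 0.1922, 0.1132]
tool_rot: [1.0, -0.003, -0.007, 0.009]
force: [-1.1, -0.9, 7.5]
finger_gap: -0.001
```

```bash
python3 - <<'E'
from h import *
s,p,d=save('wrist','wrist9');W=cloud('wrist',d,s)
F=[]
for i in range(5): 
    s=manip.sense(); F.append(s['force'][2]);print(s['t'],s['force'].round(2),s['tcp_pos'].round(5)); manip.snapshot('top')
print(np.mean(F))
P=p.astype(int)
b=(P[...,2]>P[...,0]+40)&(P[...,2]>80)&(np.hypot(W[...,0]-.501,W[...,1]-.19)<.022)
print('blue',b.sum(),np.percentile(W[b][:,2],[10,50,90]))
r=np.hypot(W[...,0]-.501,W[...,1]-.1907);k=(r>.064)&(r<.069)&(W[...,2]>.04)&(W[...,2]<.07)&(W[...,0]>.5);print('rim',k.sum(),np.percentile(W[k][:,2],[10,50,90]))
# compare with pre-contact picture wrist8
E
```

```text
21.75 [-0.73 -0.5   7.97] [0.50268 0.19217 0.11313]
21.8 [-1.6   0.32  7.93] [0.50268 0.19217 0.11315]
21.85 [-1.26 -0.27  8.07] [0.5027  0.19217 0.11319]
21.9 [-2.05 -0.95  7.77] [0.50267 0.19217 0.1132 ]
21.95 [-0.94 -0.56  7.32] [0.50268 0.19218 0.11321]
7.81220271815611
blue 1551 [0.0378817  0.03884199 0.0396575 ]
rim 7604 [0.05562539 0.056433   0.05722282]
```

View pics/wrist9.png

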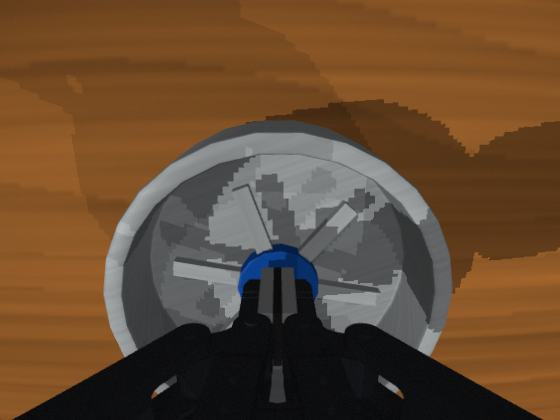

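```bash
cat > st.py <<'E'
from h import *
def stroke(p,d,s,lab):
    W=cloud('wrist',d,s);P=p.astype(int);r=np.hypot(W[...,0]-.501,W[...,1]-.1907)
    b=(P[...,2]>P[...,0]+40)&(P[...,2]>80)&(r<.016)
    k=(r>.064)&(r<.069)&(W[...,2]>.04)&(W[...,2]<.07)&(W[...,0]>.5)
    print(lab,b.sum(),'rim-blue',np.median(W[k][:,2])-np.median(W[b][:,2]))
E
python3 - <<'E'
from st import *
s=manip.sense()
s8=dict(s);s8['tcp_pos']=np.array([0.50236509,0.19210718,0.12421705]);s8['tool_rot']=np.array([0.99991413,-0.00320217,-0.00877124,0.00919445])
for n,x in(('wrist8',s8),('wrist9',s)): stroke(np.load(f'pics/{n}_p.npy'),np.load(f'pics/{n}_d.npy'),x,n)
E
```

```text
wrist8 1286 rim-blue 0.010021979086197619
wrist9 977 rim-blue 0.0175027562793917
```

Emit:
{"fn": "apply_moves", "kwargs": {"increments": [[[0, 0, 0.0013, 0]]]}}

```text
t: 22.1
tcp_pos: [0.5027, 0.1922, 0.1127]
tool_rot: [1.0, -0.003, -0.006, 0.009]
force: [-1.6, -1.2, 8.2]
finger_gap: 0.002
```

```bash
python3 - <<'E'
from st import *
for i in range(6):
    s=manip.sense(); p,d=manip.snapshot('wrist'); stroke(p,d,s,(round(s['t'],2),s['force'].round(2),s['tcp_pos'].round(5)))
E
```

```text
(22.1, array([-1.63, -1.23,  8.25]), array([0.50266, 0.19218, 0.11272])) 978 rim-blue 0.018027271760667186
(22.15, array([-2.02, -0.01,  7.69]), array([0.50268, 0.19217, 0.11265])) 974 rim-blue 0.018117973961897724
(22.2, array([-1.39, -0.49,  7.69]), array([0.50266, 0.19216, 0.11266])) 966 rim-blue 0.018094891479660424
(22.25, array([-1.8 , -0.33,  8.5 ]), array([0.50265, 0.19215, 0.11266])) 978 rim-blue 0.01809479223351293
(22.3, array([-1.59, -0.43,  7.41]), array([0.50266, 0.19217, 0.11267])) 973 rim-blue 0.018042363590217145
(22.35, array([-0.99, -0.47,  8.36]), array([0.50266, 0.19217, 0.11267])) 969 rim-blue 0.01804604122079255
```

The depth reading gives a stroke of 8.0–8.1 mm and the TCP travel gives 7.9 mm. Holding still now for more than 3 s.

```bash
python3 - <<'E'
from st import *
for i in range(80):
    if i%13==0 or i==79:
        s=manip.sense(); p,d=manip.snapshot('wrist'); stroke(p,d,s,(round(s['t'],2),s['force'].round(2),s['tcp_pos'].round(5)))
    else: manip.snapshot('wrist')
save('scene','sceneF')
E
```

```text
(22.4, array([-0.72, -0.  ,  7.85]), array([0.50267, 0.19214, 0.11266])) 978 rim-blue 0.018050785013381906
(23.05, array([-1.43,  0.42,  7.83]), array([0.50267, 0.19218, 0.1127 ])) 968 rim-blue 0.01807526449922227
(23.7, array([-1.3 ,  0.39,  6.82]), array([0.50264, 0.19219, 0.11267])) 979 rim-blue 0.018096626327808812
(24.35, array([-0.9 , -0.74,  6.76]), array([0.50265, 0.19216, 0.11267])) 984 rim-blue 0.01805898040396002
(25.0, array([-1.51,  0.31,  7.93]), array([0.50264, 0.19218, 0.11266])) 976 rim-blue 0.017983091796518254
(25.65, array([-1.31, -1.08,  8.15]), array([0.50266, 0.19218, 0.11268])) 970 rim-blue 0.018031229848848564
(26.3, array([-1.84, -0.84,  7.89]), array([0.50266, 0.19217, 0.11267])) 979 rim-blue 0.018051006726880203
(26.35, array([-2.43, -0.11,  7.56]), array([0.50265, 0.19217, 0.11268])) 972 rim-blue 0.018075479011995695
```

View pics/sceneF.png

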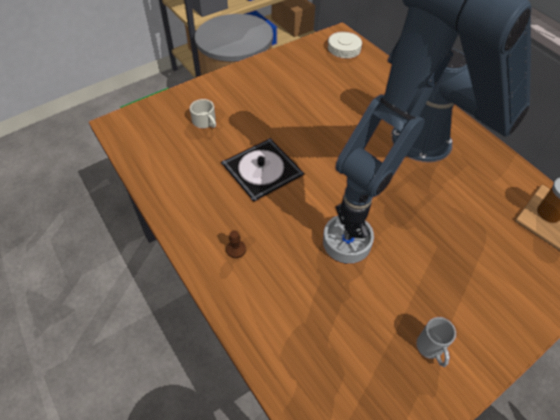

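The scene shows the cover knob-up within the mat (262,167), the fingers on the valve (348,238), and the cup, tamper and pitcher where they started. I hand in.

```bash
python3 -c "
from h import *
print(manip.sign_off())"
```

```text
the job is handed in; nothing more can be done
None
```

The rinser flush is done and handed in at about 26 s, with the fingertips still holding the valve at half stroke.

- **Cover:** I lifted it by the knob and lowered it in small steps until the height stopped dropping. After release it lay flat, knob up, centred about 3 mm from the mat's centre.
- **Valve:** I pressed it with shut fingers and held it still for about 4.2 s. The camera depth gave a stroke of 8.0–8.1 mm and the TCP travel gave about 7.9 mm, both steady to about 0.1 mm. The stroke never came near the bottom stop.
- **Bystanders:** In the last scene picture the pitcher, cup and tamper stood where they started.

Two checks were not ideal:
- **Force:** The push read about 7–8.5 N, a little under the nominal 9 N at half stroke. I trusted the two position readings, which agreed.
- **Tilt:** The tool was about 1.3° off vertical while pressing. It had drifted to about 2.5° after I returned to the rinser, and I only partly corrected it.

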